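Find the high spot of a saw-wheel tyre

ROBOT

A 6-joint arm with a two-finger parallel gripper is mounted at the origin on the work surface. World frame = base frame: x ahead of the robot, y to its left, z up, the work surface at z = 0. Lengths are in mm, angles in rad, forces in N, time in s.
With the tool pointing down it reaches from about 275 to 750 mm from the base axis. Payload 10.2 kg.
Tool frame: the origin (TCP) lies midway between the tips of the shut fingers; the grasp point (between the pads) lies 19 mm behind it; z points along the fingers, y is the line along which they close (so a half turn about z gives the same grasp; the last joint's range is limited). The gripper opens to 85 mm and grips with 20 to 120 N. Pads are 22 mm wide; open, the fingers measure 114 mm over their backs; the gripper's body (76 mm by 85 mm) begins 54 mm behind the grasp point. The pads swing forward as they close: fully open they stand 13 mm farther back than shut.
Start: joints at [-1.523, 0.313, 1.498, -0, 1.331, -0.223], TCP at [140.425, -505.877, 231.294] pointing down, gripper open.
Joint ranges: [-2.94, 2.94], [-0.97, 2.17], [0.19, 2.56], [-1.23, 4.37], [0.02, 3.11], [-2.88, 2.88]. Speed limits (rad/s): [2.39, 2.39, 3.01, 3.14, 3.14, 3.14].

INTERFACE

Orientations are given as a unit quaternion [w, x, y, z].
In Python, from rig import ctrl gives the robot as it stands.
- The arm moves only by the tool send_rows, never from a script. Its argument "targets" is a list of rows, each an object with "offset": the shift along the world's x, y, z in cm, a list of three; "spin": the turn about the world's z in rad. A call has 1 to 8 rows; each row is the pose to reach, as a shift and turn from the pose commanded when the call began; what a row does not reach only later rows make up. A row lasts 1/12 s, in which the tool goes at most 41.7 mm and 7.16 degrees, less where a joint would pass 70% of its speed; a pose out of reach is approached as far as the arm can. A call with a gripper value outside its range is refused whole. "grip" is the opening, from 0 (shut) to 1 (fully open), set as the call begins (left out, the last holds). The fingers move at their own pace and stop on an object; "squeeze" is the grip in N (left out, the last holds). Time passes only in rows, so rows that repeat a pose let the fingers close. It gives the time, the measured TCP pose, the force, the opening and the grip force at its end, in the units of the state.
- ctrl.sense(): the state, without advancing time (a new reading comes with each control period).
- ctrl.capture(name): name is "scene" or "top" or "wrist"; returns (picture, depth): 400x640x3 uint8, red, green, blue; 400x640 float32, mm along the optical axis (not along the pixel's ray), 0 where there is no reading.
- ctrl.calibration(name): a dict with "fx", "fy", "cx", "cy" (pixels), "view" (4x4, takes a point from world to camera coordinates); the wrist camera has in their place "mount" (4x4, takes a point from camera to tool coordinates, whose origin is the TCP and whose axes are the flange's). Camera axes: x right, y down, z forward; pixel columns grow to the right and rows downward; lengths in mm; the calibration is good to about 2 mm. The wrist camera is an equidistant fisheye: a pixel r from the principal point sees the ray r / f radians off the axis. A picture is of the moment at which its call begins: read the wrist's pose just before it. calibration takes no time and is no camera call.
- ctrl.finish_job(): hands the job in; it is judged then, once.
Trained networks look in the newest picture that a camera, given by its name, has taken for a name from the list of things; names that differ only in an ending like _2 or _b are one class to them, and where a whole thing is asked for, a point or a joint stands for the part that bears it (a point fixed in the world has none). Each returns a list of dicts, best first, with "conf" (0 to 1); they miss things now and then, are a little off and sometimes report something else, mostly with a low value. They report only what shows in the picture. A call takes as long as a camera call.
- ctrl.search_frame(camera, query): "box" ([left, top, right, bottom] in pixels, round what is visible of it).
- ctrl.place_of(camera, query): "uv" ([column, row] in pixels: a listed point, or the origin of a listed thing).
The state is a dict: "time_s": time; "joints": joint angles; "dq": joint speeds; "tau": joint torques, N m; "eef_pos": TCP position; "ee_rot": TCP orientation; "force": force on the tool from outside, world axes, zero at the start; "wrist_torque": the same for the moment, N m; "grip_width": opening from 0.0 (shut) to 1.0 (fully open); "grip_force": force on a finger pad.
Only numpy, scipy, OpenCV 4.12 (cv2) and the standard library are available. Lean on these libraries where they do the work, as an engineer would, in place of code of your own. Each camera call takes 0.05 s, during which the arm holds its last target. There are 200 camera calls.

TASK

Gently slide the red feeler gauge in by its black knob until it stops at the end of its rails. Then lead the wheel slowly round by its crank knob to find, by its drag on the feeler pin, the one highest spot of the hidden tyre, and let go with the wheel standing still and that spot pressing squarely on the pin. The tyre also has a lesser lump, which is not the one wanted; leave the other things on the bench where they are.

Things in the scene. Friction and masses are not known exactly. Their poses are not given: they have to be found in the camera images.
- stand: Green truing stand fixed to the bench; plate 190 x 360 x 18 mm. Origin on the wheel's upright axis at bench height; z is up, and +y points from the wheel's axis to the gauge, which slides along y.
- wheel: Aluminium saw wheel lying flat on the stand, 236 mm across, top face 66 mm above the bench, turning about its upright axis (its z) without stops; bearing friction 0.10 N m; it stays where left. Origin on the axis, 30 mm above the bench; +x points to the crank knob. On top a blue crank bar, upper face 76 mm above the bench, and a dark boss up to 84 mm.
- axle (a point): Wheel axis, 84 mm up. The rubber tyre is hidden between the flanges. Its high spot stands 3 mm proud, fading out about 0.38 rad either side of the peak; a lesser lump stands 1.5 mm proud over 0.28 rad, its peak 2.4 rad counterclockwise (from above) of the high spot; the rest clears the pin. Where on the wheel the high spot lies is unknown and differs each time; it never starts at the pin.
- crank_grip (a point): Grip point of the brown crank knob: upright cylinder, 22 mm diameter, 76 to 126 mm above the bench, 70 mm from the wheel's axis; the point is 106 mm above the bench. It spins freely on its pin, so a gripper can hold it without turning. Moving, about 2 N along the path turns the wheel, up to 6 N over the lesser lump and 11 N over the high spot, most near the peak; just stopped, about half is left.
- gauge: Red gauge carriage, block 56 x 60 x 40 mm on two rails, top 59 mm above the bench. Origin under its centre, 19 mm above the bench; +y as the stand's. It slides along the stand's y with 17 N of friction and stays where left; fully in, against the stop, its origin is 175 mm from the wheel's axis; it starts 25 to 45 mm farther out.
- gauge_grip (a point): Grip point on the axis of the gauge's black knob: upright cylinder, 22 mm diameter, 59 to 104 mm above the bench, mid-block; the point is 89 mm above the bench. Below it a sprung feeler pin with a yellow collar points to the wheel, its brass tip 65 mm from the gauge's origin; a lump pushes it back, pressing with about 10 N at the high spot's peak, 5 N at the lesser lump's, nothing elsewhere.
- paint_tin: Blue paint tin, 80 mm diameter, 90 mm high, standing loose on the bench; origin under its centre.
- screw_cup: White plastic cup, 66 mm diameter, 50 mm high, standing loose; origin under its centre.
- screwdriver: Screwdriver with orange handle, lying loose on the bench; origin under its middle.

How it is judged:
By the outcome, as a careful person would: the job done as asked, in the order asked, and still so for the second after the job is handed in, with the robot touching nothing.
It also fails if it takes over 72 s, if anything falls off the work surface, if the arm or the gripper's body presses on something with over 40 N, if the wrist force passes 120 N, or if a joint passes its speed limit or range.

## Working session

There is one attempt and no reset: what is moved stays moved. The work goes in short steps, Python scripts to look and compute and a tool call to move; the robot and the scene stay as the last step left them, time stands still between calls to the robot, and variables do not carry over. Pictures are saved under pics/ and viewed, at most 10 in all, crops included, and the job is handed in when it is done.

Besides the shell and the picture viewer there is one more tool, called after "Request:" as name(argument=value, ...) on one line, values as JSON. send_rows: Moves the arm, as the interface text tells. Its arguments: {"type":"object","properties":{"targets":{"type":"array"},"grip":{"type":"number"},"squeeze":{"type":"number"}},"required":["targets"]}

```bash
mkdir -p pics; cat > h.py <<'E'
from rig import ctrl
import numpy as np, cv2
def ray(cam,uv):
    c=ctrl.calibration(cam);V=np.array(c["view"]);R=V[:3,:3];t=V[:3,3]
    d=R.T@np.array([(uv[0]-c["cx"])/c["fx"],(uv[1]-c["cy"])/c["fy"],1]);return -R.T@t,d
def atz(cam,uv,z):
    o,d=ray(cam,uv);return o+d*(z-o[2])/d[2]
E
python3 - <<'E'
from h import *
ims=[]
for cam in("top","scene"):
    im,d=ctrl.capture(cam);cv2.imwrite(f"pics/{cam}0.png",im[:,:,::-1])
    for q,z in(("axle",84),("crank_grip",106),("gauge_grip",89),("gauge",19),("wheel",30),("stand",0),("paint_tin",0),("screw_cup",0),("screwdriver",0)):
        for r in ctrl.place_of(cam,q)[:1]: print(cam,q,round(r["conf"],2),np.round(r["uv"]),np.round(atz(cam,r["uv"],z),1))
s=ctrl.sense();print(s)
E
```

```text
top axle 0.78 [293. 216.] [556.4   7.6  84. ]
top crank_grip 0.42 [287. 171.] [636.9  19.2 106. ]
top gauge_grip 0.94 [188. 187.] [608.9 208.3  89. ]
top gauge 0.71 [198. 192.] [611.2 211.5  19. ]
top wheel 0.69 [295. 217.] [560.    8.2  30. ]
top stand 0.92 [296. 218.] [561.3   9.9   0. ]
top paint_tin 0.96 [392. 227.] [ 543.1 -189.5    0. ]
top screw_cup 0.94 [258. 310.] [374.1  83.2   0. ]
top screwdriver 0.88 [299. 125.] [761.1   7.3   0. ]
scene axle 0.74 [351. 203.] [554.9  -1.7  84. ]
scene crank_grip 0.55 [326. 222.] [633.5  16.7 106. ]
scene gauge_grip 0.89 [393. 293.] [604.  215.8  89. ]
scene gauge 0.69 [388. 301.] [602.7 210.6  19. ]
scene wheel 0.91 [352. 219.] [556.9  12.7  30. ]
scene stand 0.83 [348. 218.] [554.5  -7.5   0. ]
scene paint_tin 0.66 [308. 162.] [ 547.  -190.5    0. ]
scene screw_cup 0.86 [429. 204.] [369.   69.2   0. ]
scene screwdriver 0.87 [276. 264.] [755.6  -1.8   0. ]
{'time_s': 1.0, 'joints': array([-1.52339640e+00,  3.12922918e-01,  1.49770196e+00, -2.01469802e-05,
        1.33099584e+00, -2.23377585e-01]), 'dq': array([-0.00120221, -0.00053834,  0.00115004,  0.00043718,  0.00131723,
        0.00245485]), 'tau': array([-3.15477189e-05, -4.12165260e+01, -2.59896147e+01, -1.27466919e-04,
        5.96156151e-04,  4.66185256e-06]), 'eef_pos': array([ 140.42232217, -505.87801628,  231.28170251]), 'ee_rot': array([-1.48387673e-05,  9.90848611e-01,  1.34977889e-01, -8.51418300e-06]), 'force': array([ 0.29311251, -0.84978771,  0.40724948]), 'wrist_torque': array([-0.00090073,  0.038437  , -0.03073604]), 'grip_force': 0.0, 'grip_width': 0.997325114937611}
```

View pics/top0.png

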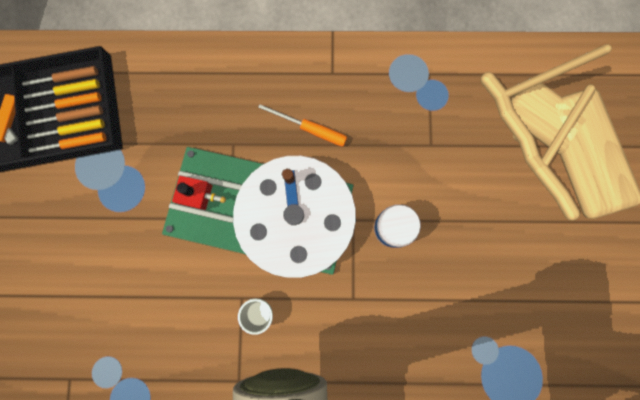

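View pics/scene0.png

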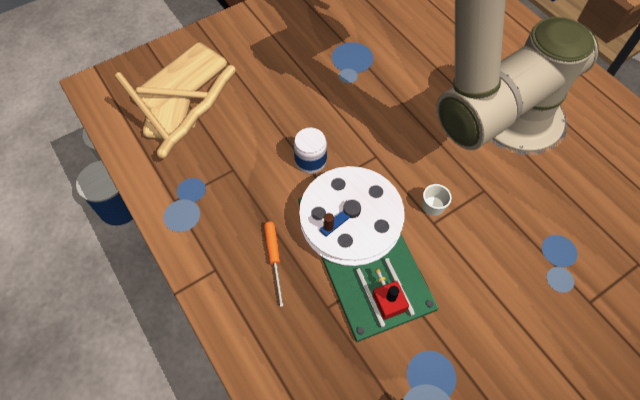

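The top view shows the wheel centred near (294,216), the crank knob at (288,174) and the gauge knob at (183,188). The scene view shows the gauge knob at (392,294) and the crank knob at (327,220). I'll refine these with depth next.

```bash
python3 - <<'E'
from h import *
for cam in("top","scene"):
    im,d=ctrl.capture(cam);c=ctrl.calibration(cam);V=np.array(c["view"]);Vi=np.linalg.inv(V)
    v,u=np.mgrid[:400,:640]
    P=np.stack([(u-c["cx"])/c["fx"]*d,(v-c["cy"])/c["fy"]*d,d],-1)@Vi[:3,:3].T+Vi[:3,3]
    ok=d>0
    x,y,z=P[...,0],P[...,1],P[...,2]
    reg=ok&(np.hypot(x-560,y-60)<260)
    # wheel: bright pixels fit
    w=(im.min(-1)>170)&(np.hypot(x-556,y-8)<140)&(z>50)
    cnt=max(cv2.findContours(w.astype(np.uint8),0,1)[0],key=cv2.contourArea)
    h=cv2.convexHull(cnt)[:,0]
    Q=np.array([atz(cam,p,66)[:2] for p in h]); A=np.c_[2*Q,np.ones(len(Q))]
    s=np.linalg.lstsq(A,(Q**2).sum(1),rcond=None)[0]
    print(cam,"wheel",s[:2],np.sqrt(s[2]+s[0]**2+s[1]**2),"z",np.median(z[w]))
    for n,cx,cy,zt,lo in(("crank",635,18,126,112),("gauge",606,211,104,92)):
        m=reg&(np.hypot(x-cx,y-cy)<40)&(z>lo)&(z<zt+8)
        print(n,m.sum(),P[m].mean(0), z[m].max(),"mid",(P[m].min(0)+P[m].max(0))/2)
    k=(im[...,1]>1.3*im[...,0].astype(float))&(im[...,1]>60)&(z<30)&reg
    n=k.sum();r=cv2.minAreaRect(P[k][:,:2].astype(np.float32));print("stand rect",n,r)
    for q in("axle","crank_grip","gauge_grip"):
        for r in ctrl.place_of(cam,q)[:2]: print(q,round(r["conf"],2),np.round(r["uv"],1),np.round(atz(cam,r["uv"],{"axle":84,"crank_grip":106,"gauge_grip":89}[q]),1))
    a=im[:, :][130:290,120:420] if cam=="top" else im[150:350,280:460]
    cv2.imwrite(f"pics/{cam}1.png",cv2.resize(a[:,:,::-1],None,fx=2.6,fy=2.6))
E
```

```text
top wheel [559.54052388   8.62765512] 117.17642007889783 z 65.98108150618435
crank 120 [627.53354931  17.31662567 124.67865704] 128.66460063599902 mid [628.71519147  17.88498975 121.50936971]
gauge 117 [604.65608198 213.69089794 102.81125836] 107.38118073082546 mid [604.71643985 215.25589973 100.16266369]
stand rect 4184 ((577.4910888671875, 86.06403350830078), (356.7287902832031, 187.3905029296875), 77.48186492919922)
axle 0.78 [294.1 214.2] [559.4   6.4  84. ]
crank_grip 0.46 [282.3 176.4] [627.3  27.9 106. ]
gauge_grip 0.8 [189.4 186. ] [610.9 205.4  89. ]
scene wheel [557.89641842   6.78462419] 117.57503029627935 z 67.8112470277639
crank 100 [629.11383696  18.78874235 124.93714238] 131.7524268755152 mid [628.49780752  17.09664054 122.02485602]
gauge 107 [605.93523561 214.7622818  104.00262362] 109.6888851012751 mid [605.0884258  214.14961112 101.40297703]
stand rect 4490 ((575.7479858398438, 87.06697082519531), (356.3444519042969, 189.62924194335938), 77.25935363769531)
axle 0.9 [353.6 204.5] [551.6   4.7  84. ]
crank_grip 0.69 [327.6 223.2] [631.6  19.9 106. ]
gauge_grip 0.67 [389.4 294.2] [611.8 213.6  89. ]
```

Request:
send_rows(targets=[{"offset": [46.5, 72.0, -5], "spin": -0.49}, {"offset": [46.5, 72.0, -5], "spin": -0.49}, {"offset": [46.5, 72.0, -5], "spin": -0.49}, {"offset": [46.5, 72.0, -5], "spin": -0.49}, {"offset": [46.5, 72.0, -5], "spin": -0.49}, {"offset": [46.5, 72.0, -5], "spin": -0.49}, {"offset": [46.5, 72.0, -5], "spin": -0.49}, {"offset": [46.5, 72.0, -5], "spin": -0.49}], grip=1, squeeze=60)

```text
time_s: 2.07
eef_pos: [320.1, -226.9, 212.2]
ee_rot: [0.0, 0.994, -0.11, 0.0]
force: [0.4, -1.9, -0.3]
grip_width: 1.0
grip_force: 0.0
```

Request:
send_rows(targets=[{"offset": [28.4, 44.0, -3.2], "spin": 0}, {"offset": [28.4, 44.0, -3.2], "spin": 0}, {"offset": [28.4, 44.0, -3.2], "spin": 0}, {"offset": [28.4, 44.0, -3.2], "spin": 0}, {"offset": [28.4, 44.0, -3.2], "spin": 0}, {"offset": [28.4, 44.0, -3.2], "spin": 0}, {"offset": [28.4, 44.0, -3.2], "spin": 0}, {"offset": [28.4, 44.0, -3.2], "spin": 0}])

```text
time_s: 2.73
eef_pos: [500.8, 53.0, 191.7]
ee_rot: [0.0, 0.994, -0.109, 0.0]
force: [0.6, -0.6, 0.1]
grip_width: 1.0
grip_force: 0.0
```

```bash
python3 - <<'E'
from h import *
s=ctrl.sense();print(s["eef_pos"],s["joints"])
E
```

```text
[500.75213782  53.04592007 191.73492427] [-1.27489289e-01  3.00808504e-01  1.62143231e+00 -7.03193659e-05
  1.21886835e+00  1.66215919e+00]
```

Request:
send_rows(targets=[{"offset": [10.3, 16.0, -1.2], "spin": 0}, {"offset": [10.3, 16.0, -1.2], "spin": 0}, {"offset": [10.3, 16.0, -1.2], "spin": 0}, {"offset": [10.3, 16.0, -1.2], "spin": 0}, {"offset": [10.3, 16.0, -1.2], "spin": 0}, {"offset": [10.3, 16.0, -1.2], "spin": 0}, {"offset": [10.3, 16.0, -1.2], "spin": 0}])

```text
time_s: 3.32
eef_pos: [602.9, 211.6, 178.9]
ee_rot: [0.0, 0.994, -0.109, -0.0]
force: [-0.6, 0.4, 0.0]
grip_width: 1.005
grip_force: 0.0
```

```bash
python3 - <<'E'
from h import *
s=ctrl.sense();im,d=ctrl.capture("wrist");cv2.imwrite("pics/w0.png",im[:,:,::-1])
c=ctrl.calibration("wrist");print(s["eef_pos"],s["ee_rot"])
from scipy.spatial.transform import Rotation as Ro
q=s["ee_rot"];R=Ro.from_quat([q[1],q[2],q[3],q[0]]).as_matrix();M=np.array(c["mount"])
for n,z in(("gauge_grip",89),("crank_grip",106),("axle",84)):
    for r in ctrl.place_of("wrist",n)[:1]:
        a=(np.array(r["uv"])-[c["cx"],c["cy"]]);rr=np.hypot(*a);th=rr/c["fx"]
        dc=np.r_[a/rr*np.sin(th),np.cos(th)]
        o=s["eef_pos"]+R@M[:3,3];dw=R@M[:3,:3]@dc
        print(n,r["conf"],r["uv"],o+dw*(z-o[2])/dw[2])
E
```

```text
[602.88574952 211.59906213 178.89429134] [ 2.11848798e-04  9.94089769e-01 -1.08559888e-01 -4.86915864e-04]
gauge_grip 0.72 [317.9, 200.4] [606.9795923  215.87374941  89.        ]
crank_grip 0.73 [545.7, 130.4] [629.87763041  17.7001065  106.        ]
axle 0.7 [539.7, 198.8] [561.45515531  10.50778423  84.        ]
```

View pics/w0.png

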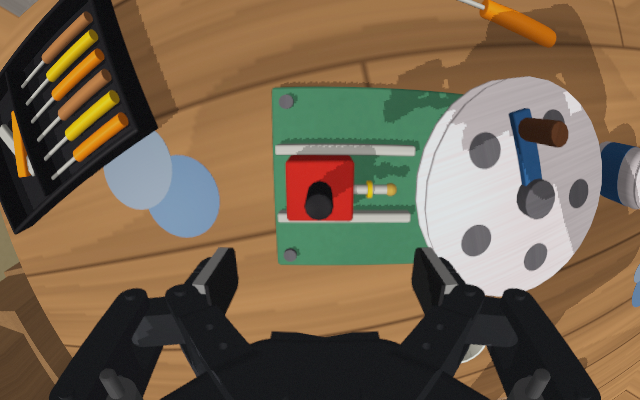

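The wrist view shows the gauge knob at (318,200), on its carriage between the open fingers, with the rails running along the closing line. Next I descend and grip.

Request:
send_rows(targets=[{"offset": [0, 0, -3], "spin": 0}, {"offset": [0, 0, -6], "spin": 0}, {"offset": [0, 0, -9], "spin": 0}, {"offset": [0, 0, -10.2], "spin": 0}, {"offset": [0, 0, -10.8], "spin": 0}, {"offset": [0, 0, -10.8], "spin": 0}])

```text
time_s: 4.02
eef_pos: [602.9, 210.4, 71.7]
ee_rot: [0.0, 0.994, -0.11, -0.0]
force: [-0.4, 0.1, 0.6]
grip_width: 1.003
grip_force: 0.0
```

Request:
send_rows(targets=[{"offset": [0, 0, 0], "spin": 0}, {"offset": [0, 0, 0], "spin": 0}, {"offset": [0, 0, 0], "spin": 0}, {"offset": [0, 0, 0], "spin": 0}, {"offset": [0, 0, 0], "spin": 0}, {"offset": [0, 0, 0], "spin": 0}, {"offset": [0, 0, 0], "spin": 0}, {"offset": [0, 0, 0], "spin": 0}], grip=0, squeeze=40)

```text
time_s: 4.68
eef_pos: [603.8, 212.9, 73.4]
ee_rot: [-0.002, 0.994, -0.109, 0.002]
force: [1.2, 10.1, 5.9]
grip_width: 0.242
grip_force: 39.1
```

Request:
send_rows(targets=[{"offset": [-0.07, -0.3, 0], "spin": 0}, {"offset": [-0.15, -0.65, 0], "spin": 0}, {"offset": [-0.22, -1.0, 0], "spin": 0}, {"offset": [-0.31, -1.4, 0], "spin": 0}, {"offset": [-0.4, -1.8, 0], "spin": 0}, {"offset": [-0.48, -2.15, 0], "spin": 0}, {"offset": [-0.55, -2.5, 0], "spin": 0}, {"offset": [-0.61, -2.75, 0], "spin": 0}])

```text
time_s: 5.35
eef_pos: [597.9, 186.5, 73.4]
ee_rot: [-0.003, 0.994, -0.109, 0.002]
force: [4.2, 17.5, 3.9]
grip_width: 0.242
grip_force: 39.3
```

Request:
send_rows(targets=[{"offset": [-0.05, -0.2, 0], "spin": 0}, {"offset": [-0.09, -0.4, 0], "spin": 0}])

```text
time_s: 5.52
eef_pos: [597.0, 182.5, 73.4]
ee_rot: [-0.003, 0.994, -0.109, 0.002]
force: [4.0, 17.6, 3.3]
grip_width: 0.247
grip_force: 39.3
```

Request:
send_rows(targets=[{"offset": [-0.04, -0.15, 0], "spin": 0}, {"offset": [-0.06, -0.3, 0], "spin": 0}])

```text
time_s: 5.68
eef_pos: [596.4, 179.6, 73.4]
ee_rot: [-0.003, 0.994, -0.109, 0.002]
force: [2.2, 17.6, 4.5]
grip_width: 0.245
grip_force: 39.4
```

Request:
send_rows(targets=[{"offset": [-0.03, -0.15, 0], "spin": 0}, {"offset": [-0.05, -0.25, 0], "spin": 0}])

```text
time_s: 5.85
eef_pos: [596.3, 179.4, 73.4]
ee_rot: [-0.005, 0.994, -0.109, 0.003]
force: [8.0, 35.6, -0.7]
grip_width: 0.244
grip_force: 40.1
```

Request:
send_rows(targets=[{"offset": [-0.02, -0.1, 0], "spin": 0}, {"offset": [-0.04, -0.2, 0], "spin": 0}])

```text
time_s: 6.02
eef_pos: [596.3, 179.3, 73.4]
ee_rot: [-0.007, 0.994, -0.109, 0.004]
force: [11.7, 44.0, -3.0]
grip_width: 0.245
grip_force: 40.9
```

Request:
send_rows(targets=[{"offset": [0.1, 0.5, 0], "spin": 0}, {"offset": [0.2, 0.9, 0], "spin": 0}])

```text
time_s: 6.18
eef_pos: [596.5, 180.4, 73.3]
ee_rot: [0.001, 0.994, -0.109, 0.0]
force: [-9.5, -16.5, 14.6]
grip_width: 0.242
grip_force: 41.4
```

Request:
send_rows(targets=[{"offset": [0, 0, 0], "spin": 0}, {"offset": [0, 0, 0], "spin": 0}, {"offset": [0, 0, 0], "spin": 0}, {"offset": [0, 0, 0], "spin": 0}], grip=0.65)

```text
time_s: 6.52
eef_pos: [596.5, 180.8, 71.7]
ee_rot: [-0.0, 0.994, -0.109, 0.0]
force: [-0.0, -0.6, 0.9]
grip_width: 0.648
grip_force: 0.0
```

Request:
send_rows(targets=[{"offset": [0, 0, 3], "spin": 0}, {"offset": [0, 0, 6], "spin": 0}, {"offset": [0, 0, 8.8], "spin": 0}, {"offset": [0, 0, 8.8], "spin": 0}])

```text
time_s: 6.85
eef_pos: [598.7, 181.1, 165.8]
ee_rot: [-0.001, 0.994, -0.109, 0.005]
force: [0.9, -0.6, 1.4]
grip_width: 0.65
grip_force: 0.0
```

Request:
send_rows(targets=[{"offset": [0, 0, -3], "spin": 0}, {"offset": [0, 0, -6], "spin": 0}, {"offset": [0, 0, -8.8], "spin": 0}, {"offset": [0, 0, -8.8], "spin": 0}, {"offset": [0, 0, -8.8], "spin": 0}])

```text
time_s: 7.27
eef_pos: [596.0, 180.7, 71.1]
ee_rot: [0.0, 0.994, -0.109, -0.001]
force: [0.7, -1.1, 0.2]
grip_width: 0.65
grip_force: 0.0
```

Request:
send_rows(targets=[{"offset": [0, 0, 0], "spin": 0}, {"offset": [0, 0, 0], "spin": 0}, {"offset": [0, 0, 0], "spin": 0}, {"offset": [0, 0, 0], "spin": 0}, {"offset": [0, 0, 0], "spin": 0}, {"offset": [0, 0, 0], "spin": 0}], grip=0)

```text
time_s: 7.77
eef_pos: [597.3, 180.5, 73.8]
ee_rot: [0.0, 0.994, -0.109, 0.001]
force: [-2.0, -1.8, 5.5]
grip_width: 0.243
grip_force: 39.0
```

Request:
send_rows(targets=[{"offset": [-0.05, -0.2, 0], "spin": 0}, {"offset": [-0.1, -0.4, 0], "spin": 0}, {"offset": [-0.1, -0.4, 0], "spin": 0}])

```text
time_s: 8.02
eef_pos: [597.1, 179.4, 73.9]
ee_rot: [-0.003, 0.994, -0.109, 0.003]
force: [5.4, 15.0, 1.9]
grip_width: 0.245
grip_force: 39.3
```

Request:
send_rows(targets=[{"offset": [-0.03, -0.15, 0], "spin": 0}, {"offset": [-0.03, -0.15, 0], "spin": 0}])

```text
time_s: 8.18
eef_pos: [597.0, 179.4, 73.9]
ee_rot: [-0.004, 0.994, -0.109, 0.003]
force: [8.1, 22.2, -0.5]
grip_width: 0.243
grip_force: 39.6
```

Request:
send_rows(targets=[{"offset": [0.06, 0.25, 0], "spin": 0}, {"offset": [0.1, 0.42, 0], "spin": 0}])

```text
time_s: 8.35
eef_pos: [597.1, 179.7, 73.8]
ee_rot: [0.0, 0.994, -0.109, 0.002]
force: [-2.8, -8.3, 9.2]
grip_width: 0.244
grip_force: 40.5
```

Request:
send_rows(targets=[{"offset": [0, 0, 0], "spin": 0}, {"offset": [0, 0, 0], "spin": 0}, {"offset": [0, 0, 0], "spin": 0}, {"offset": [0, 0, 0], "spin": 0}], grip=0.65)

```text
time_s: 8.68
eef_pos: [596.1, 179.4, 71.8]
ee_rot: [-0.0, 0.994, -0.11, -0.0]
force: [-1.2, 0.9, 0.1]
grip_width: 0.649
grip_force: 0.0
```

Request:
send_rows(targets=[{"offset": [0, 0, 3], "spin": 0}, {"offset": [0, 0, 6], "spin": 0}, {"offset": [0, 0, 8.8], "spin": 0}, {"offset": [0, 0, 8.8], "spin": 0}])

```text
time_s: 9.02
eef_pos: [598.4, 179.8, 165.8]
ee_rot: [-0.001, 0.994, -0.109, 0.005]
force: [0.3, 0.9, 0.2]
grip_width: 0.643
grip_force: 0.0
```

```bash
cat >> h.py <<'E'
from scipy.spatial.transform import Rotation as Ro
def wrist(n,z):
    s=ctrl.sense();ctrl.capture("wrist");c=ctrl.calibration("wrist")
    q=s["ee_rot"];R=Ro.from_quat([q[1],q[2],q[3],q[0]]).as_matrix();M=np.array(c["mount"])
    r=ctrl.place_of("wrist",n)
    if not r: return None
    a=(np.array(r[0]["uv"])-[c["cx"],c["cy"]]);rr=np.hypot(*a);th=rr/c["fx"]
    o=s["eef_pos"]+R@M[:3,3];dw=R@M[:3,:3]@np.r_[a/rr*np.sin(th),np.cos(th)]
    return round(r[0]["conf"],2),np.round(o+dw*(z-o[2])/dw[2],1)
E
python3 - <<'E'
from h import *
print(wrist("crank_grip",106),wrist("axle",84),wrist("gauge_grip",89),ctrl.sense()["eef_pos"])
E
```

```text
(0.66, array([628.3,  15.2, 106. ])) (0.79, array([556.9,   6.1,  84. ])) (0.59, array([598.4, 181. ,  89. ])) [595.66029797 179.40602696 158.33497239]
```

Request:
send_rows(targets=[{"offset": [0.8, -4.0, 0], "spin": 0}, {"offset": [1.6, -8.0, 0], "spin": 0}, {"offset": [2.4, -12.0, 0], "spin": 0}, {"offset": [3.25, -16.2, 0], "spin": 0}, {"offset": [3.25, -16.2, 0], "spin": 0}, {"offset": [3.25, -16.2, 0], "spin": 0}])

```text
time_s: 9.82
eef_pos: [628.6, 15.4, 158.6]
ee_rot: [-0.0, 0.994, -0.111, -0.001]
force: [-0.6, 0.4, 0.0]
grip_width: 0.65
grip_force: 0.0
```

```bash
python3 - <<'E'
from h import *
print(wrist("crank_grip",106),wrist("axle",84),ctrl.sense()["eef_pos"])
E
```

```text
(0.88, array([630.3,  16.3, 106. ])) (0.69, array([558.3,   6.4,  84. ])) [628.37830535  18.89375862 159.4123809 ]
```

Request:
send_rows(targets=[{"offset": [0, 0, -3], "spin": 0}, {"offset": [0, 0, -5.5], "spin": 0}, {"offset": [0, 0, -7.0], "spin": 0}, {"offset": [0, 0, -7.0], "spin": 0}, {"offset": [0, 0, -7.0], "spin": 0}])

```text
time_s: 10.43
eef_pos: [628.5, 18.6, 89.7]
ee_rot: [-0.0, 0.994, -0.109, -0.0]
force: [0.6, 0.7, 0.3]
grip_width: 0.655
grip_force: 0.0
```

Request:
send_rows(targets=[{"offset": [0, 0, 0], "spin": 0}, {"offset": [0, 0, 0], "spin": 0}, {"offset": [0, 0, 0], "spin": 0}, {"offset": [0, 0, 0], "spin": 0}, {"offset": [0, 0, 0], "spin": 0}, {"offset": [0, 0, 0], "spin": 0}, {"offset": [0, 0, 0], "spin": 0}], grip=0, squeeze=40)

```text
time_s: 11.02
eef_pos: [629.3, 17.7, 91.2]
ee_rot: [-0.0, 0.994, -0.109, 0.001]
force: [-1.0, 1.9, 6.2]
grip_width: 0.245
grip_force: 39.0
```

```bash
python3 - <<'E'
import numpy as np
t=0.133
for k in range(32):
    a=t+.2*k
    print(k,round(a+.2,3),[[round(float(7*(np.cos(a+f)-np.cos(a))),2),round(float(7*(np.sin(a+f)-np.sin(a))),2)] for f in(.1,.2)])
E
```

```text
0 0.333 [[-0.13, 0.69], [-0.32, 1.36]]
1 0.533 [[-0.26, 0.65], [-0.59, 1.27]]
2 0.733 [[-0.39, 0.58], [-0.83, 1.13]]
3 0.933 [[-0.49, 0.5], [-1.03, 0.94]]
4 1.133 [[-0.58, 0.39], [-1.2, 0.72]]
5 1.333 [[-0.65, 0.26], [-1.32, 0.46]]
6 1.533 [[-0.69, 0.13], [-1.38, 0.19]]
7 1.733 [[-0.7, -0.01], [-1.39, -0.09]]
8 1.933 [[-0.68, -0.15], [-1.35, -0.36]]
9 2.133 [[-0.64, -0.28], [-1.25, -0.62]]
10 2.333 [[-0.57, -0.4], [-1.1, -0.86]]
11 2.533 [[-0.48, -0.51], [-0.91, -1.06]]
12 2.733 [[-0.37, -0.59], [-0.68, -1.22]]
13 2.933 [[-0.25, -0.66], [-0.42, -1.33]]
14 3.133 [[-0.11, -0.69], [-0.15, -1.39]]
15 3.333 [[0.03, -0.7], [0.13, -1.39]]
16 3.533 [[0.17, -0.68], [0.4, -1.34]]
17 3.733 [[0.3, -0.63], [0.66, -1.23]]
18 3.933 [[0.42, -0.56], [0.89, -1.08]]
19 4.133 [[0.52, -0.47], [1.09, -0.88]]
20 4.333 [[0.6, -0.35], [1.24, -0.64]]
21 4.533 [[0.66, -0.23], [1.34, -0.39]]
22 4.733 [[0.69, -0.09], [1.39, -0.11]]
23 4.933 [[0.7, 0.05], [1.39, 0.17]]
24 5.133 [[0.67, 0.19], [1.33, 0.44]]
25 5.333 [[0.62, 0.32], [1.21, 0.7]]
26 5.533 [[0.55, 0.43], [1.05, 0.92]]
27 5.733 [[0.45, 0.54], [0.85, 1.11]]
28 5.933 [[0.34, 0.61], [0.61, 1.26]]
29 6.133 [[0.21, 0.67], [0.35, 1.35]]
30 6.333 [[0.07, 0.7], [0.07, 1.4]]
31 6.533 [[-0.07, 0.7], [-0.21, 1.38]]
```

Request:
send_rows(targets=[{"offset": [-0.06, 0.35, 0], "spin": 0}, {"offset": [-0.13, 0.69, 0], "spin": 0}, {"offset": [-0.22, 1.03, 0], "spin": 0}, {"offset": [-0.32, 1.36, 0], "spin": 0}])

```text
time_s: 11.35
eef_pos: [626.3, 30.7, 91.2]
ee_rot: [0.0, 0.994, -0.109, 0.002]
force: [-0.5, -2.6, 5.5]
grip_width: 0.245
grip_force: 39.0
```

Request:
send_rows(targets=[{"offset": [-0.12, 0.33, 0], "spin": 0}, {"offset": [-0.26, 0.65, 0], "spin": 0}, {"offset": [-0.42, 0.97, 0], "spin": 0}, {"offset": [-0.59, 1.27, 0], "spin": 0}])

```text
time_s: 11.68
eef_pos: [620.5, 43.5, 91.2]
ee_rot: [0.0, 0.994, -0.109, 0.002]
force: [2.1, -1.6, 4.9]
grip_width: 0.244
grip_force: 39.0
```

Request:
send_rows(targets=[{"offset": [-0.19, 0.3, 0], "spin": 0}, {"offset": [-0.39, 0.58, 0], "spin": 0}, {"offset": [-0.6, 0.86, 0], "spin": 0}, {"offset": [-0.83, 1.13, 0], "spin": 0}])

```text
time_s: 12.02
eef_pos: [612.3, 54.9, 91.2]
ee_rot: [0.0, 0.994, -0.109, 0.002]
force: [1.8, -0.6, 5.6]
grip_width: 0.242
grip_force: 39.0
```

Request:
send_rows(targets=[{"offset": [-0.24, 0.26, 0], "spin": 0}, {"offset": [-0.49, 0.5, 0], "spin": 0}, {"offset": [-0.76, 0.73, 0], "spin": 0}, {"offset": [-1.03, 0.94, 0], "spin": 0}])

```text
time_s: 12.35
eef_pos: [602.0, 64.5, 91.1]
ee_rot: [-0.0, 0.994, -0.109, 0.002]
force: [2.0, -0.4, 5.2]
grip_width: 0.248
grip_force: 39.0
```

Request:
send_rows(targets=[{"offset": [-0.29, 0.2, 0], "spin": 0}, {"offset": [-0.58, 0.39, 0], "spin": 0}, {"offset": [-0.89, 0.56, 0], "spin": 0}, {"offset": [-1.2, 0.72, 0], "spin": 0}])

```text
time_s: 12.68
eef_pos: [590.0, 71.7, 91.2]
ee_rot: [-0.0, 0.994, -0.109, 0.002]
force: [2.1, 0.2, 5.5]
grip_width: 0.252
grip_force: 39.1
```

Request:
send_rows(targets=[{"offset": [-0.32, 0.14, 0], "spin": 0}, {"offset": [-0.65, 0.26, 0], "spin": 0}, {"offset": [-0.98, 0.37, 0], "spin": 0}, {"offset": [-1.32, 0.46, 0], "spin": 0}])

```text
time_s: 13.02
eef_pos: [576.9, 76.5, 91.2]
ee_rot: [-0.0, 0.994, -0.109, 0.002]
force: [2.6, 0.3, 6.3]
grip_width: 0.244
grip_force: 39.1
```

Request:
send_rows(targets=[{"offset": [-0.34, 0.07, 0], "spin": 0}, {"offset": [-0.69, 0.13, 0], "spin": 0}, {"offset": [-1.03, 0.17, 0], "spin": 0}, {"offset": [-1.38, 0.19, 0], "spin": 0}])

```text
time_s: 13.35
eef_pos: [563.0, 78.5, 91.1]
ee_rot: [-0.0, 0.994, -0.109, 0.002]
force: [1.9, 1.7, 6.5]
grip_width: 0.246
grip_force: 39.1
```

Request:
send_rows(targets=[{"offset": [-0.35, 0, 0], "spin": 0}, {"offset": [-0.7, -0.01, 0], "spin": 0}, {"offset": [-1.05, -0.04, 0], "spin": 0}, {"offset": [-1.39, -0.09, 0], "spin": 0}])

```text
time_s: 13.68
eef_pos: [549.3, 77.7, 91.2]
ee_rot: [-0.001, 0.994, -0.109, 0.002]
force: [4.1, 3.5, 5.1]
grip_width: 0.246
grip_force: 39.1
```

Request:
send_rows(targets=[{"offset": [-0.34, -0.07, 0], "spin": 0}, {"offset": [-0.68, -0.15, 0], "spin": 0}, {"offset": [-1.02, -0.25, 0], "spin": 0}, {"offset": [-1.35, -0.36, 0], "spin": 0}])

```text
time_s: 14.02
eef_pos: [536.6, 74.5, 91.2]
ee_rot: [-0.001, 0.994, -0.11, 0.003]
force: [8.6, 6.2, 2.0]
grip_width: 0.244
grip_force: 39.0
```

Request:
send_rows(targets=[{"offset": [-0.32, -0.13, 0], "spin": 0}, {"offset": [-0.64, -0.28, 0], "spin": 0}, {"offset": [-0.95, -0.45, 0], "spin": 0}, {"offset": [-1.25, -0.62, 0], "spin": 0}])

```text
time_s: 14.35
eef_pos: [524.0, 68.6, 91.2]
ee_rot: [-0.001, 0.994, -0.11, 0.003]
force: [7.3, 8.1, 3.8]
grip_width: 0.252
grip_force: 39.1
```

Request:
send_rows(targets=[{"offset": [-0.29, -0.2, 0], "spin": 0}, {"offset": [-0.57, -0.4, 0], "spin": 0}, {"offset": [-0.84, -0.62, 0], "spin": 0}, {"offset": [-1.1, -0.86, 0], "spin": 0}])

```text
time_s: 14.68
eef_pos: [512.2, 59.7, 91.1]
ee_rot: [-0.001, 0.994, -0.109, 0.002]
force: [1.4, 5.6, 7.8]
grip_width: 0.249
grip_force: 39.3
```

Request:
send_rows(targets=[{"offset": [-0.24, -0.25, 0], "spin": 0}, {"offset": [-0.48, -0.51, 0], "spin": 0}, {"offset": [-0.7, -0.78, 0], "spin": 0}, {"offset": [-0.91, -1.06, 0], "spin": 0}])

```text
time_s: 15.02
eef_pos: [502.5, 48.6, 91.1]
ee_rot: [-0.0, 0.994, -0.109, 0.001]
force: [-0.2, 2.9, 9.8]
grip_width: 0.248
grip_force: 39.6
```

Request:
send_rows(targets=[{"offset": [-0.19, -0.29, 0], "spin": 0}, {"offset": [-0.37, -0.59, 0], "spin": 0}, {"offset": [-0.53, -0.9, 0], "spin": 0}, {"offset": [-0.68, -1.22, 0], "spin": 0}])

```text
time_s: 15.35
eef_pos: [495.7, 36.3, 91.1]
ee_rot: [-0.0, 0.994, -0.109, 0.001]
force: [-0.9, 3.2, 10.6]
grip_width: 0.246
grip_force: 39.6
```

Request:
send_rows(targets=[{"offset": [-0.13, -0.33, 0], "spin": 0}, {"offset": [-0.25, -0.66, 0], "spin": 0}, {"offset": [-0.34, -0.99, 0], "spin": 0}, {"offset": [-0.42, -1.33, 0], "spin": 0}])

```text
time_s: 15.68
eef_pos: [491.4, 22.9, 91.1]
ee_rot: [-0.0, 0.994, -0.109, 0.001]
force: [-2.7, 2.6, 10.3]
grip_width: 0.247
grip_force: 39.7
```

Request:
send_rows(targets=[{"offset": [-0.06, -0.34, 0], "spin": 0}, {"offset": [-0.11, -0.69, 0], "spin": 0}, {"offset": [-0.14, -1.04, 0], "spin": 0}, {"offset": [-0.15, -1.39, 0], "spin": 0}])

```text
time_s: 16.02
eef_pos: [489.9, 8.9, 91.1]
ee_rot: [-0.0, 0.994, -0.109, 0.001]
force: [-2.7, 1.5, 10.5]
grip_width: 0.248
grip_force: 39.7
```

Request:
send_rows(targets=[{"offset": [0.01, -0.35, 0], "spin": 0}, {"offset": [0.03, -0.7, 0], "spin": 0}, {"offset": [0.07, -1.05, 0], "spin": 0}, {"offset": [0.13, -1.39, 0], "spin": 0}])

```text
time_s: 16.35
eef_pos: [491.3, -5.1, 91.1]
ee_rot: [0.0, 0.994, -0.109, 0.001]
force: [-2.2, 1.5, 10.9]
grip_width: 0.248
grip_force: 39.7
```

Request:
send_rows(targets=[{"offset": [0.08, -0.34, 0], "spin": 0}, {"offset": [0.17, -0.68, 0], "spin": 0}, {"offset": [0.28, -1.01, 0], "spin": 0}, {"offset": [0.4, -1.34, 0], "spin": 0}])

```text
time_s: 16.68
eef_pos: [495.4, -18.6, 91.1]
ee_rot: [0.0, 0.994, -0.109, 0.001]
force: [-2.1, 1.6, 10.0]
grip_width: 0.244
grip_force: 39.7
```

Request:
send_rows(targets=[{"offset": [0.15, -0.32, 0], "spin": 0}, {"offset": [0.3, -0.63, 0], "spin": 0}, {"offset": [0.47, -0.93, 0], "spin": 0}, {"offset": [0.66, -1.23, 0], "spin": 0}])

```text
time_s: 17.02
eef_pos: [502.1, -30.9, 91.1]
ee_rot: [0.0, 0.994, -0.109, 0.001]
force: [-1.4, 2.2, 9.4]
grip_width: 0.243
grip_force: 39.7
```

Request:
send_rows(targets=[{"offset": [0.21, -0.28, 0], "spin": 0}, {"offset": [0.42, -0.56, 0], "spin": 0}, {"offset": [0.65, -0.82, 0], "spin": 0}, {"offset": [0.89, -1.08, 0], "spin": 0}])

```text
time_s: 17.35
eef_pos: [511.1, -41.6, 91.1]
ee_rot: [0.0, 0.994, -0.109, 0.001]
force: [-0.6, 2.0, 9.0]
grip_width: 0.248
grip_force: 39.7
```

Request:
send_rows(targets=[{"offset": [0.26, -0.24, 0], "spin": 0}, {"offset": [0.52, -0.47, 0], "spin": 0}, {"offset": [0.8, -0.68, 0], "spin": 0}, {"offset": [1.09, -0.88, 0], "spin": 0}])

```text
time_s: 17.68
eef_pos: [522.0, -50.3, 91.1]
ee_rot: [0.0, 0.994, -0.109, 0.001]
force: [-1.4, 2.4, 9.5]
grip_width: 0.242
grip_force: 39.7
```

```bash
python3 - <<'E'
import numpy as np
P=lambda a:7*np.array([np.cos(a),np.sin(a)])
a=4.133
print([np.round(P(a-.1*k)-P(a),2).tolist() for k in range(1,8)])
a=3.433
print([np.round(P(a-.1*k)-P(a),2).tolist() for k in range(1,8)])
for k in range(13):
    a=2.733-.1*k;print("cw",round(a-.1,3),[np.round(P(a-f)-P(a),2).tolist() for f in(.033,.067,.1)])
E
```

```text
[[-0.57, 0.41], [-1.09, 0.88], [-1.56, 1.39], [-1.98, 1.95], [-2.34, 2.55], [-2.64, 3.19], [-2.87, 3.85]]
[[-0.17, 0.68], [-0.27, 1.37], [-0.29, 2.07], [-0.25, 2.77], [-0.14, 3.46], [0.04, 4.14], [0.28, 4.79]]
cw 2.633 [[0.1, 0.21], [0.2, 0.42], [0.31, 0.63]]
cw 2.533 [[0.12, 0.2], [0.24, 0.4], [0.37, 0.59]]
cw 2.433 [[0.14, 0.19], [0.28, 0.38], [0.43, 0.55]]
cw 2.333 [[0.15, 0.17], [0.32, 0.35], [0.48, 0.51]]
cw 2.233 [[0.17, 0.16], [0.35, 0.31], [0.53, 0.46]]
cw 2.133 [[0.18, 0.14], [0.38, 0.28], [0.57, 0.4]]
cw 2.033 [[0.2, 0.12], [0.4, 0.24], [0.61, 0.34]]
cw 1.933 [[0.21, 0.1], [0.43, 0.19], [0.64, 0.28]]
cw 1.833 [[0.22, 0.08], [0.44, 0.15], [0.67, 0.21]]
cw 1.733 [[0.22, 0.06], [0.46, 0.11], [0.68, 0.15]]
cw 1.633 [[0.23, 0.03], [0.47, 0.06], [0.7, 0.08]]
cw 1.533 [[0.23, 0.01], [0.47, 0.01], [0.7, 0.01]]
cw 1.433 [[0.23, -0.01], [0.47, -0.03], [0.7, -0.06]]
```

Request:
send_rows(targets=[{"offset": [-0.57, 0.41, 0], "spin": 0}, {"offset": [-1.09, 0.88, 0], "spin": 0}, {"offset": [-1.56, 1.39, 0], "spin": 0}, {"offset": [-1.98, 1.95, 0], "spin": 0}, {"offset": [-2.34, 2.55, 0], "spin": 0}, {"offset": [-2.64, 3.19, 0], "spin": 0}, {"offset": [-2.87, 3.85, 0], "spin": 0}])

```text
time_s: 18.27
eef_pos: [493.1, -12.2, 91.1]
ee_rot: [0.001, 0.994, -0.109, 0.001]
force: [-0.7, -3.1, 9.8]
grip_width: 0.245
grip_force: 40.5
```

Request:
send_rows(targets=[{"offset": [-0.17, 0.68, 0], "spin": 0}, {"offset": [-0.27, 1.37, 0], "spin": 0}, {"offset": [-0.29, 2.07, 0], "spin": 0}, {"offset": [-0.25, 2.77, 0], "spin": 0}, {"offset": [-0.14, 3.46, 0], "spin": 0}, {"offset": [0.04, 4.14, 0], "spin": 0}, {"offset": [0.28, 4.79, 0], "spin": 0}])

```text
time_s: 18.85
eef_pos: [495.6, 36.2, 91.1]
ee_rot: [0.0, 0.994, -0.109, 0.001]
force: [-2.2, -2.1, 11.5]
grip_width: 0.249
grip_force: 40.6
```

Request:
send_rows(targets=[{"offset": [0.1, 0.21, 0], "spin": 0}, {"offset": [0.2, 0.42, 0], "spin": 0}, {"offset": [0.31, 0.63, 0], "spin": 0}])

```text
time_s: 19.1
eef_pos: [498.7, 42.5, 91.1]
ee_rot: [0.0, 0.994, -0.109, 0.001]
force: [-3.4, 0.5, 11.3]
grip_width: 0.244
grip_force: 40.7
```

Request:
send_rows(targets=[{"offset": [0.12, 0.2, 0], "spin": 0}, {"offset": [0.24, 0.4, 0], "spin": 0}, {"offset": [0.37, 0.59, 0], "spin": 0}])

```text
time_s: 19.35
eef_pos: [502.4, 48.4, 91.1]
ee_rot: [0.0, 0.994, -0.109, 0.001]
force: [-3.6, 0.4, 11.0]
grip_width: 0.244
grip_force: 40.7
```

Request:
send_rows(targets=[{"offset": [0.14, 0.19, 0], "spin": 0}, {"offset": [0.28, 0.38, 0], "spin": 0}, {"offset": [0.43, 0.55, 0], "spin": 0}])

```text
time_s: 19.6
eef_pos: [506.7, 54.0, 91.1]
ee_rot: [-0.0, 0.994, -0.109, 0.001]
force: [-4.1, 0.8, 11.4]
grip_width: 0.247
grip_force: 40.7
```

Request:
send_rows(targets=[{"offset": [0.15, 0.17, 0], "spin": 0}, {"offset": [0.32, 0.35, 0], "spin": 0}, {"offset": [0.48, 0.51, 0], "spin": 0}])

```text
time_s: 19.85
eef_pos: [511.2, 58.8, 91.1]
ee_rot: [0.0, 0.994, -0.109, 0.0]
force: [-6.0, -2.0, 12.6]
grip_width: 0.245
grip_force: 40.8
```

Request:
send_rows(targets=[{"offset": [0.17, 0.16, 0], "spin": 0}, {"offset": [0.35, 0.31, 0], "spin": 0}, {"offset": [0.53, 0.46, 0], "spin": 0}])

```text
time_s: 20.1
eef_pos: [516.1, 63.1, 91.0]
ee_rot: [0.001, 0.994, -0.109, -0.0]
force: [-9.0, -3.8, 14.1]
grip_width: 0.246
grip_force: 41.0
```

Request:
send_rows(targets=[{"offset": [0.18, 0.14, 0], "spin": 0}, {"offset": [0.38, 0.28, 0], "spin": 0}, {"offset": [0.57, 0.4, 0], "spin": 0}])

```text
time_s: 20.35
eef_pos: [521.5, 67.1, 91.0]
ee_rot: [0.001, 0.994, -0.109, -0.001]
force: [-9.6, -4.5, 15.8]
grip_width: 0.25
grip_force: 41.1
```

Request:
send_rows(targets=[{"offset": [0.2, 0.12, 0], "spin": 0}, {"offset": [0.4, 0.24, 0], "spin": 0}, {"offset": [0.61, 0.34, 0], "spin": 0}])

```text
time_s: 20.6
eef_pos: [527.5, 70.6, 91.1]
ee_rot: [0.001, 0.994, -0.109, -0.001]
force: [-10.6, -2.8, 16.0]
grip_width: 0.247
grip_force: 41.1
```

Request:
send_rows(targets=[{"offset": [0.21, 0.1, 0], "spin": 0}, {"offset": [0.43, 0.19, 0], "spin": 0}, {"offset": [0.64, 0.28, 0], "spin": 0}])

```text
time_s: 20.85
eef_pos: [534.0, 73.6, 91.1]
ee_rot: [0.0, 0.994, -0.109, -0.001]
force: [-10.1, -1.5, 13.9]
grip_width: 0.247
grip_force: 41.1
```

Request:
send_rows(targets=[{"offset": [0.22, 0.08, 0], "spin": 0}, {"offset": [0.44, 0.15, 0], "spin": 0}, {"offset": [0.67, 0.21, 0], "spin": 0}])

```text
time_s: 21.1
eef_pos: [540.9, 75.9, 91.1]
ee_rot: [0.0, 0.994, -0.109, -0.0]
force: [-6.6, 1.2, 13.1]
grip_width: 0.243
grip_force: 41.0
```

Request:
send_rows(targets=[{"offset": [0.22, 0.06, 0], "spin": 0}, {"offset": [0.46, 0.11, 0], "spin": 0}, {"offset": [0.68, 0.15, 0], "spin": 0}])

```text
time_s: 21.35
eef_pos: [548.2, 77.6, 91.1]
ee_rot: [-0.0, 0.994, -0.109, 0.0]
force: [-4.9, 1.6, 10.2]
grip_width: 0.243
grip_force: 40.9
```

Request:
send_rows(targets=[{"offset": [0.23, 0.03, 0], "spin": 0}, {"offset": [0.47, 0.06, 0], "spin": 0}, {"offset": [0.7, 0.08, 0], "spin": 0}])

```text
time_s: 21.6
eef_pos: [555.8, 78.4, 91.2]
ee_rot: [-0.0, 0.994, -0.109, 0.001]
force: [-1.6, 2.2, 8.9]
grip_width: 0.248
grip_force: 40.7
```

Request:
send_rows(targets=[{"offset": [0.23, 0.01, 0], "spin": 0}, {"offset": [0.47, 0.01, 0], "spin": 0}, {"offset": [0.7, 0.01, 0], "spin": 0}])

```text
time_s: 21.85
eef_pos: [562.8, 78.5, 91.1]
ee_rot: [-0.0, 0.994, -0.109, 0.001]
force: [-1.7, 1.7, 8.2]
grip_width: 0.245
grip_force: 40.7
```

Request:
send_rows(targets=[{"offset": [0.23, -0.01, 0], "spin": 0}, {"offset": [0.47, -0.03, 0], "spin": 0}, {"offset": [0.7, -0.06, 0], "spin": 0}])

```text
time_s: 22.1
eef_pos: [569.9, 77.8, 91.2]
ee_rot: [-0.0, 0.994, -0.109, 0.001]
force: [-1.9, 1.6, 7.6]
grip_width: 0.243
grip_force: 40.7
```

Request:
send_rows(targets=[{"offset": [-0.23, 0.03, 0], "spin": 0}, {"offset": [-0.47, 0.05, 0], "spin": 0}, {"offset": [-0.7, 0.06, 0], "spin": 0}])

```text
time_s: 22.35
eef_pos: [563.3, 78.5, 91.1]
ee_rot: [-0.0, 0.994, -0.109, 0.002]
force: [2.8, 2.0, 6.2]
grip_width: 0.246
grip_force: 40.2
```

Request:
send_rows(targets=[{"offset": [-0.23, 0, 0], "spin": 0}, {"offset": [-0.47, 0, 0], "spin": 0}, {"offset": [-0.7, -0.01, 0], "spin": 0}])

```text
time_s: 22.6
eef_pos: [556.2, 78.4, 91.1]
ee_rot: [-0.0, 0.994, -0.109, 0.002]
force: [2.1, 2.7, 6.4]
grip_width: 0.247
grip_force: 40.2
```

Request:
send_rows(targets=[{"offset": [-0.23, -0.02, 0], "spin": 0}, {"offset": [-0.47, -0.05, 0], "spin": 0}, {"offset": [-0.7, -0.08, 0], "spin": 0}])

```text
time_s: 22.85
eef_pos: [549.5, 77.7, 91.2]
ee_rot: [-0.001, 0.994, -0.109, 0.002]
force: [5.3, 2.9, 5.0]
grip_width: 0.246
grip_force: 40.2
```

Request:
send_rows(targets=[{"offset": [-0.23, -0.04, 0], "spin": 0}, {"offset": [-0.46, -0.09, 0], "spin": 0}, {"offset": [-0.68, -0.15, 0], "spin": 0}])

```text
time_s: 23.1
eef_pos: [543.2, 76.5, 91.2]
ee_rot: [-0.001, 0.994, -0.11, 0.003]
force: [7.0, 6.3, 3.8]
grip_width: 0.246
grip_force: 40.2
```

Request:
send_rows(targets=[{"offset": [-0.23, -0.06, 0], "spin": 0}, {"offset": [-0.45, -0.13, 0], "spin": 0}, {"offset": [-0.67, -0.21, 0], "spin": 0}])

```text
time_s: 23.35
eef_pos: [536.8, 74.6, 91.2]
ee_rot: [-0.001, 0.994, -0.11, 0.003]
force: [7.7, 8.0, 2.5]
grip_width: 0.247
grip_force: 40.1
```

Request:
send_rows(targets=[{"offset": [-0.21, -0.09, 0], "spin": 0}, {"offset": [-0.43, -0.18, 0], "spin": 0}, {"offset": [-0.64, -0.28, 0], "spin": 0}])

```text
time_s: 23.6
eef_pos: [530.4, 72.0, 91.2]
ee_rot: [-0.001, 0.994, -0.11, 0.003]
force: [9.0, 8.6, 2.9]
grip_width: 0.243
grip_force: 40.2
```

Request:
send_rows(targets=[{"offset": [-0.21, -0.1, 0], "spin": 0}, {"offset": [-0.41, -0.22, 0], "spin": 0}, {"offset": [-0.61, -0.34, 0], "spin": 0}])

```text
time_s: 23.85
eef_pos: [524.1, 68.6, 91.2]
ee_rot: [-0.001, 0.994, -0.11, 0.003]
force: [7.0, 9.1, 4.0]
grip_width: 0.244
grip_force: 40.2
```

Request:
send_rows(targets=[{"offset": [-0.19, -0.12, 0], "spin": 0}, {"offset": [-0.39, -0.26, 0], "spin": 0}, {"offset": [-0.57, -0.4, 0], "spin": 0}])

```text
time_s: 24.1
eef_pos: [518.0, 64.5, 91.2]
ee_rot: [-0.001, 0.994, -0.11, 0.002]
force: [4.1, 8.2, 5.7]
grip_width: 0.242
grip_force: 40.2
```

Request:
send_rows(targets=[{"offset": [-0.18, -0.15, 0], "spin": 0}, {"offset": [-0.36, -0.3, 0], "spin": 0}, {"offset": [-0.53, -0.46, 0], "spin": 0}])

```text
time_s: 24.35
eef_pos: [512.2, 59.8, 91.1]
ee_rot: [-0.001, 0.994, -0.109, 0.002]
force: [0.8, 5.8, 7.6]
grip_width: 0.246
grip_force: 40.3
```

Request:
send_rows(targets=[{"offset": [-0.16, -0.16, 0], "spin": 0}, {"offset": [-0.33, -0.34, 0], "spin": 0}, {"offset": [-0.48, -0.51, 0], "spin": 0}])

```text
time_s: 24.6
eef_pos: [507.0, 54.3, 91.1]
ee_rot: [-0.001, 0.994, -0.109, 0.001]
force: [-2.4, 3.9, 10.0]
grip_width: 0.247
grip_force: 40.5
```

Request:
send_rows(targets=[{"offset": [-0.15, -0.17, 0], "spin": 0}, {"offset": [-0.29, -0.36, 0], "spin": 0}, {"offset": [-0.43, -0.55, 0], "spin": 0}])

```text
time_s: 24.85
eef_pos: [502.6, 48.7, 91.1]
ee_rot: [-0.0, 0.994, -0.109, 0.001]
force: [-1.9, 2.8, 9.8]
grip_width: 0.245
grip_force: 40.5
```

Request:
send_rows(targets=[{"offset": [-0.13, -0.19, 0], "spin": 0}, {"offset": [-0.25, -0.39, 0], "spin": 0}, {"offset": [-0.37, -0.59, 0], "spin": 0}])

```text
time_s: 25.1
eef_pos: [498.8, 42.7, 91.1]
ee_rot: [-0.0, 0.994, -0.109, 0.001]
force: [-2.1, 2.6, 10.5]
grip_width: 0.246
grip_force: 40.6
```

```bash
cat > fit.py <<'E'
import numpy as np
from scipy.optimize import least_squares
cw=np.array([[498.7,42.5,-3.4,.5],[502.4,48.4,-3.6,.4],[506.7,54,-4.1,.8],[511.2,58.8,-6,-2],[516.1,63.1,-9,-3.8],[521.5,67.1,-9.6,-4.5],[527.5,70.6,-10.6,-2.8],[534,73.6,-10.1,-1.5],[540.9,75.9,-6.6,1.2],[548.2,77.6,-4.9,1.6],[555.8,78.4,-1.6,2.2],[562.8,78.5,-1.7,1.7],[569.9,77.8,-1.9,1.6]])
cc=np.array([[563.3,78.5,2.8,2],[556.2,78.4,2.1,2.7],[549.5,77.7,5.3,2.9],[543.2,76.5,7,6.3],[536.8,74.6,7.7,8],[530.4,72,9,8.6],[524.1,68.6,7,9.1],[518,64.5,4.1,8.2],[512.2,59.8,.8,5.8],[507,54.3,-2.4,3.9],[502.6,48.7,-1.9,2.8],[498.8,42.7,-2.1,2.6]])
ex=np.array([[626.3,30.7],[620.5,43.5],[612.3,54.9],[602,64.5],[590,71.7],[576.9,76.5],[491.4,22.9],[489.9,8.9],[491.3,-5.1],[495.4,-18.6],[502.1,-30.9],[511.1,-41.6],[522,-50.3]])
Q=np.r_[cw[:,:2],cc[:,:2],ex]
s=np.linalg.lstsq(np.c_[2*Q,np.ones(len(Q))],(Q**2).sum(1),rcond=None)[0];C=s[:2];print("C",C,np.sqrt(s[2]+C@C))
def td(D,sg):
    th=np.arctan2(D[:,1]-C[1],D[:,0]-C[0]);return th,sg*(D[:,2]*-np.sin(th)+D[:,3]*np.cos(th))*-1
bump=lambda x:np.where(abs(x)<1,.5*(1+np.cos(np.pi*np.clip(x,-1,1))),0)
for n,D,sg in(("cw",cw,-1),("ccw",cc,1)):
    th,f=td(D,sg);print(n,np.round(np.c_[th,f],2).tolist())
    for sh in(bump,lambda x:np.clip(1-x*x,0,None)):
        r=least_squares(lambda p:p[1]+p[2]*sh((th-p[0])/p[3])-f,[2,2,8,.38]);print(np.round(r.x,3),r.cost.round(2))
        r=least_squares(lambda p:p[1]+p[2]*sh((th-p[0])/.38)-f,[2,2,8]);print(np.round(r.x,3),r.cost.round(2))
# joint model: (mu +/- slope)*N
def jm(p):
    out=[]
    for D,sg in((cw,-1),(cc,1)):
        th,f=td(D,sg);h=bump((th-p[0])/.38);e=1e-3;dh=(bump((th+e-p[0])/.38)-bump((th-e-p[0])/.38))/(2*e)
        out.append(p[1]+h*p[2]+sg*h*dh*p[3]-f)
    return np.concatenate(out)
r=least_squares(jm,[2,2,8,.2]);print("joint",r.x,r.cost,np.sqrt(np.linalg.inv(r.jac.T@r.jac)[0,0]*.5))
a=r.x[0];print("target",C+70*np.array([np.cos(a),np.sin(a)]))
E
python3 fit.py
```

```text
C [559.90885292   8.54711521] 69.98362764640893
cw [[2.64, 1.21], [2.54, 1.72], [2.43, 2.05], [2.34, 5.7], [2.25, 9.4], [2.15, 10.5], [2.05, 10.69], [1.95, 9.94], [1.85, 6.03], [1.74, 4.56], [1.63, 1.47], [1.53, 1.77], [1.43, 2.11]]
[2.075 1.607 9.592 0.481] 2.05
[2.084 2.347 9.591] 6.19
[2.07  1.656 9.041 0.377] 2.03
[2.07  1.617 9.047] 2.05
ccw [[1.52, 2.7], [1.62, 2.24], [1.72, 5.67], [1.81, 8.3], [1.91, 9.91], [2.01, 11.79], [2.11, 10.67], [2.21, 8.2], [2.32, 4.54], [2.43, 1.38], [2.53, 1.2], [2.63, 1.25]]
[ 2.009  1.542 10.095  0.49 ] 1.51
[2.01  2.529 9.878] 6.89
[2.005 1.632 9.42  0.385] 1.44
[2.009 1.692 9.412] 1.4
joint [2.04765986 2.5090548  9.53927472 0.37635987] 17.187075472737156 0.006298992116666675
target [527.77921159  70.73783918]
```

Request:
send_rows(targets=[{"offset": [0.18, 0.3, 0], "spin": 0}, {"offset": [0.37, 0.59, 0], "spin": 0}, {"offset": [0.58, 0.87, 0], "spin": 0}, {"offset": [0.8, 1.14, 0], "spin": 0}, {"offset": [1.04, 1.4, 0], "spin": 0}, {"offset": [1.28, 1.65, 0], "spin": 0}])

```text
time_s: 25.6
eef_pos: [511.3, 58.9, 91.1]
ee_rot: [0.0, 0.994, -0.109, 0.0]
force: [-7.2, -2.1, 12.6]
grip_width: 0.248
grip_force: 40.9
```

Request:
send_rows(targets=[{"offset": [0.26, 0.23, 0], "spin": 0}, {"offset": [0.53, 0.46, 0], "spin": 0}, {"offset": [0.81, 0.67, 0], "spin": 0}, {"offset": [1.1, 0.86, 0], "spin": 0}, {"offset": [1.55, 1.12, 0], "spin": 0}])

```text
time_s: 26.02
eef_pos: [525.7, 69.7, 91.1]
ee_rot: [0.001, 0.994, -0.109, -0.001]
force: [-11.1, -3.9, 15.2]
grip_width: 0.245
grip_force: 41.2
```

Request:
send_rows(targets=[{"offset": [0, 0, 0], "spin": 0}, {"offset": [0, 0, 0], "spin": 0}, {"offset": [0, 0, 0], "spin": 0}])

```text
time_s: 26.27
eef_pos: [528.5, 71.0, 91.2]
ee_rot: [-0.001, 0.994, -0.11, 0.003]
force: [6.1, 6.3, 4.0]
grip_width: 0.246
grip_force: 40.2
```

Request:
send_rows(targets=[{"offset": [0, 0, 0], "spin": 0}, {"offset": [0, 0, 0], "spin": 0}, {"offset": [0, 0, 0], "spin": 0}])

```text
time_s: 26.52
eef_pos: [528.5, 71.1, 91.2]
ee_rot: [-0.001, 0.994, -0.11, 0.003]
force: [5.5, 6.8, 4.3]
grip_width: 0.244
grip_force: 40.2
```

Request:
send_rows(targets=[{"offset": [0, 0, 0], "spin": 0}, {"offset": [0, 0, 0], "spin": 0}, {"offset": [0, 0, 0], "spin": 0}])

```text
time_s: 26.77
eef_pos: [528.5, 71.0, 91.2]
ee_rot: [-0.001, 0.994, -0.11, 0.003]
force: [5.3, 7.8, 4.7]
grip_width: 0.25
grip_force: 40.2
```

Request:
send_rows(targets=[{"offset": [0.1, 0.13, 0], "spin": 0}, {"offset": [0.1, 0.13, 0], "spin": 0}, {"offset": [0.1, 0.13, 0], "spin": 0}])

```text
time_s: 27.02
eef_pos: [528.8, 71.3, 91.1]
ee_rot: [-0.0, 0.994, -0.109, 0.002]
force: [0.8, 0.1, 6.5]
grip_width: 0.246
grip_force: 40.5
```

Request:
send_rows(targets=[{"offset": [0, 0, 0], "spin": 0}, {"offset": [0, 0, 0], "spin": 0}, {"offset": [0, 0, 0], "spin": 0}, {"offset": [0, 0, 0], "spin": 0}, {"offset": [0, 0, 0], "spin": 0}], grip=0.65)

```text
time_s: 27.43
eef_pos: [527.5, 71.4, 89.6]
ee_rot: [-0.0, 0.994, -0.109, -0.0]
force: [0.5, 0.2, 0.5]
grip_width: 0.651
grip_force: 0.0
```

Request:
send_rows(targets=[{"offset": [0, 0, 2], "spin": 0}, {"offset": [0, 0, 5], "spin": 0}, {"offset": [0, 0, 8], "spin": 0}, {"offset": [0, 0, 11], "spin": 0}, {"offset": [0, 0, 11], "spin": 0}, {"offset": [0, 0, 11], "spin": 0}])

```text
time_s: 27.93
eef_pos: [528.1, 71.4, 200.9]
ee_rot: [-0.0, 0.994, -0.109, 0.001]
force: [-0.2, 0.2, -0.3]
grip_width: 0.649
grip_force: 0.0
```

```bash
python3 - <<'E'
from h import *
print(wrist("crank_grip",106),wrist("axle",84),wrist("gauge_grip",89),ctrl.sense()["eef_pos"])
im,_=ctrl.capture("wrist");cv2.imwrite("pics/w1.png",im[:,:,::-1])
E
```

```text
(0.77, array([530.1,  69.7, 106. ])) None (0.78, array([599.5, 176.2,  89. ])) [527.32356772  71.46205504 198.72762212]
```

View pics/w1.png

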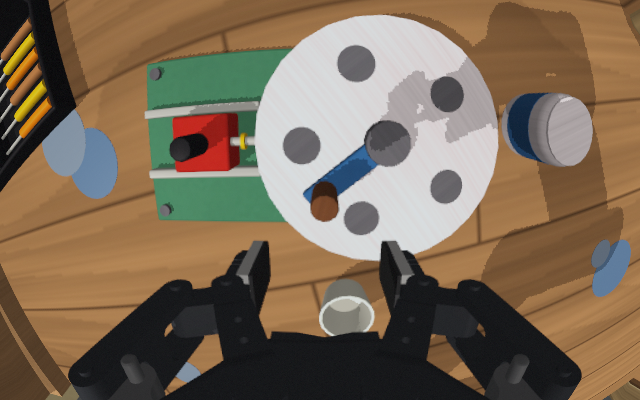

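The wrist view shows the gauge fully in, with its block near (205,143) and its pin under the wheel rim at (250,142). The crank knob at (323,200) stands free where I left it, and the tin and cup are undisturbed. Handing in.

```bash
python3 -c "
from rig import ctrl
print(ctrl.finish_job())"
```

```text
the job is handed in; nothing more can be done
None
```

I slid the gauge in against its stop and released the wheel with the high spot on the pin at a crank angle of about 2.03 rad, against a fitted peak of 2.04 rad (midway between sweeps in both directions); the job is handed in.

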